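# Clamp a printed part against the datum stop with a quarter-turn stud

### The job

Set the printed part up for inspection on the slotted plate: see at which end of the plate the tall stop stands, drop the clamp stud into the slot on the other side of the part, and slide the stud along to push the part gently until it sits flat against the stop. Then, with the stud still up against the part, turn it a quarter turn so that its head locks under the slot, and let go. Leave the other things on the desk where they are.

Things in the scene. Friction and masses are not known exactly. Their poses are not given: they have to be found in the camera images.
- plate: Fixed bare-aluminium fixture plate, 150 (x) x 280 (y) x 32 mm high, yaw varies. Origin: centre of its underside, on the desk.
- plate_slot (a point): Middle of the mouth of the plate's one T-slot, on the plate's axis, at its top (z 32 mm). The slot runs the plate's full length along its y axis, open at both ends: mouth 14 mm wide, lips 8 mm thick (z 24 to 32 mm), under them a cavity 34 mm wide and 14 mm high (z 10 to 24 mm). Same axes as the plate.
- stop: Fixed dark steel stop bar across one end of the plate's top, over the slot: 130 (x) x 25 (y) x 26 mm high, axes as the plate's. Origin: centre of its underside, 127.5 mm from the plate's centre, at the plate's +y or -y end (varies: read it). Its inner face is 12.5 mm from its origin, 115 mm from the plate's centre.
- low_strip: Fixed dark steel strip, 70 (x) x 25 (y) mm and only 5 mm high, across the other end of the plate's top. It is not a stop. Origin: centre of its underside.
- part: Loose yellow printed plate, 140 (x) x 50 (y) x 20 mm, two round holes, 6 mm rib on top, 0.1 to 0.25 kg. Origin: centre of its underside. Lies on the plate across the slot, x axis across it, some degrees askew, 75 to 105 mm short of the stop. Home: long flank flat against the stop's inner face, centre 37.5 mm from the stop's origin. Slides at 1 to 3 N; one corner meets the stop first, then it swings flat under 5 to 20 N.
- stud: Loose clamp stud, 92 mm tall, 0.2 kg, upright in the holder. Origin: centre of its head's underside; z up. Steel T-head 30 (x) x 11 (y) mm, z 0 to 9 (lowest 4 mm: 28 x 7.5); shank 11 mm diameter, z 9 to 20; round collar 34 mm diameter, z 20 to 44; black wing grip 60 (x) x 14 (y) mm, z 44 to 92, parallel to the head. The head passes the slot's mouth only with its x axis along the slot.
- stud_collar (a point): Centre of the underside of the stud's collar (20 mm above the stud's origin). In the slot the collar rests on the plate's top (stud origin 12 mm above the desk) and the head hangs in the cavity, free to slide and turn; a quarter turn either way locks it under the lips, with 3 mm of play. While the collar pushes the part, the stud's axis is 17 mm from the part's flank.
- stud_wing (a point): Middle of the wing grip (68 mm above the stud's origin), to be pinched across its 14 mm thickness (the stud's y axis).
- holder: Fixed blue printed block 80 (x) x 60 (y) x 28 mm, left or right of the plate (varies). The stud's head hangs loosely in a pocket 40 x 18 mm, 23 mm deep, in the middle of its top; the collar rests on the top (stud origin 8 mm above the desk). Origin: centre of its underside.
- tray: Fixed empty grey tray 120 x 90 x 30 mm on the side of the plate where the holder is not. Bystander.
- handle: Bystander: yellow printed handle, 140 mm, with a blue disc, on a small grey rest, beyond the plate. Origin: underside of the middle.
- shell: Bystander: yellow printed half shell, 80 mm across, 36 mm high, beyond the plate.
- disc: Bystander: flat yellow printed ring, 70 mm across, 12 mm high, between robot and plate.
- cup: Bystander: small blue printed cup, 44 mm across, 40 mm high, left of the plate.
- driver: Bystander: black-handled screwdriver, 190 mm, lying right of the plate.
There are look-alikes about, which are no part of the job. What is shaped like the stud but green is not meant. Leave any red look-alike of the part alone.

How it is judged:
On the way, in this order (a step that is already met when the one before it is completed fails the run):
1. the stud's head is down in the slot, its collar on the plate (y of stud in the frame of plate between -0.14 and 0.14 m and x of stud in the frame of plate between -0.005 and 0.005 m and z of stud in the frame of plate between 0.008 and 0.0145 m and angle between stud's own z axis and vertical below 0.12 rad), for 0.2 s.
2. the part has been pushed flat against the stop, the stud in the slot, behind it, still unturned (all of step 1 and y of part in the frame of stop between -0.0405 and 0.0405 m and x of part in the frame of stop between -0.03 and 0.03 m and angle between the y axis of part and the y axis of stop, either way round below 0.045 rad and z of part in the frame of plate below 0.035 m and angle between part's own z axis and vertical below 0.06 rad and y of stud in the frame of stop between -0.0835 and 0.0835 m and angle between the x axis of stud and the y axis of plate, either way round below 0.5 rad), for 0.2 s.
At the end, for the whole second after the job is handed in: Part flat on the plate against the stop (gap under 3 mm, square within 0.045 rad, within 30 mm of the stop's middle). Stud upright in the slot, collar on the plate, within 4 mm of touching the part's other flank, its head turned across the slot (within 0.35 rad). Both at rest (all of step 1 and y of part in the frame of stop between -0.0405 and 0.0405 m and x of part in the frame of stop between -0.03 and 0.03 m and angle between the y axis of part and the y axis of stop, either way round below 0.045 rad and z of part in the frame of plate below 0.035 m and angle between part's own z axis and vertical below 0.06 rad and y of stud in the frame of stop between -0.0835 and 0.0835 m and angle between the x axis of stud and the x axis of plate, either way round below 0.35 rad and linear speed of each of part, stud below 0.01 m/s).
It fails at once if the part is tipped or lifted off the plate (angle between part's own z axis and vertical above 0.25 rad or z of part in the frame of plate above 0.05 m).
It fails at once if the part is rammed against the stop (more than 60 N) (contact force between part and stop above 60 N).
It fails at once if a bystander is moved by more than 30 mm (distance of any of handle, shell, disc, cup, driver from where it was at the start of the episode above 0.03 m).
It also fails if it takes over 51 s, if anything falls off the work surface, if the arm or the gripper's body presses on something with over 40 N, if the wrist force passes 120 N, or if a joint passes its speed limit or range.

### The arm

A 7-joint arm with a two-finger parallel gripper is mounted at the origin on the work surface. World frame = base frame: x ahead of the robot, y to its left, z up, the work surface at z = 0. Lengths are in m, angles in rad, forces in N, time in s.
With the tool pointing down it reaches from about 0.425 to 0.925 m from the base axis. Payload 6.8 kg.
Tool frame: the origin (TCP) lies midway between the tips of the shut fingers; the grasp point (between the pads) lies 19 mm behind it; x points along the fingers, y is the direction in which the jaws open and shut, and the axes are right-handed (so a half turn about x gives the same grasp; the last joint's range is limited). The gripper opens to 85 mm and grips with 20 to 120 N. Pads are 22 mm wide; open, the fingers measure 114 mm over their backs; the gripper's body (76 mm by 85 mm) begins 54 mm behind the grasp point. The pads swing forward as they close: fully open they stand 13 mm farther back than shut.
Start: joints at [1.01, 0.477, 0.022, 1.555, -0.011, 1.109, -0.083], TCP at [0.295, -0.607, 0.231] pointing down, gripper open.
Joint ranges: [-2.96, 2.96], [-0.34, 2.1], [-1.41, 1.46], [0.24, 2.44], [-1.37, 4.51], [0.17, 1.92], [-2.96, 2.96]. Speed limits (rad/s): [2.39, 2.39, 3.14, 3.14, 3.14, 3.14, 3.14].

### API

Orientations are given as a rotation vector (axis times angle).
In Python, from bench import r, viewer, nets gives the robot as it stands.
- The arm moves only by the shell command python3 -m pendant 'ROWS' [FORCE]. ROWS is JSON, one flat list of numbers, 5 for each row, row after row: the finger opening in mm, from 0 to 85.4, then the shift along the tool's x, y, z in mm, then the turn about the tool's x in rad. A call has 1 to 20 rows; each row shifts and turns the commanded pose from where the row before left it, along the tool's axes as they then stand; what a row does not reach is not made up. A row lasts 1/8 s, in which the tool goes at most 62.5 mm and 10.7 degrees, less where a joint would pass 70% of its speed; a pose out of reach is approached as far as the arm can. A call with a gripper value outside its range is refused whole. The fingers move at their own pace and stop on an object; FORCE is the grip in N (left out, the last holds). Time passes only in rows, so rows that do not move let the fingers close. It gives the time, the measured TCP pose, the force and the opening at its end, in the units of the state.
- r.get_obs(): the state, without advancing time (a new reading comes with each control period).
- viewer.grab_frame(name): name is "scene" or "top" or "wrist"; returns (picture, depth): 384x512x3 uint8, red, green, blue; 384x512 float32, m along the optical axis (not along the pixel's ray), 0 where there is no reading.
- viewer.calibration(name): a dict with "mtx" (3x3 intrinsics, pixels), "world_to_cam" (4x4, takes a point from world to camera coordinates). Camera axes: x right, y up, looking along -z (the intrinsics and any distortion apply to the point x, -y, -z); pixel columns grow to the right and rows downward; lengths in m; the calibration is good to about 2 mm. The wrist camera is an equidistant fisheye: a pixel r from the principal point sees the ray r / f radians off the axis. A picture is of the moment at which its call begins: read the wrist's pose just before it. calibration takes no time and is no camera call; for the wrist camera it gives the pose at the moment of the call.
- r.hand_in(): hands the job in, once; it reports no verdict.
Trained networks look in the newest picture that a camera, given by its name, has taken for a name from the list of things; names that differ only in an ending like _2 or _b are one class to them, and where a whole thing is asked for, a point or a joint stands for the part that bears it (a point fixed in the world has none). Each returns a list of dicts, best first, with "score" (0 to 1); they miss things now and then, are a little off and sometimes report something else, mostly with a low value. They report only what shows in the picture. A call takes as long as a camera call. They do not tell look-alikes from the thing itself.
- nets.look_for(name, camera): "location" ([x, y, z] in m, in world coordinates, good to about 4 mm: the middle of the surface that is visible of it).
- nets.silhouettes(name, camera): "mask" (384x512 bool, what is visible of it).
The state is a dict: "clock": time; "joints": joint angles; "qvel": joint speeds; "tau": joint torques, N m; "tcp_pos": TCP position; "orientation": TCP orientation; "contact_force": force on the tool from outside, world axes, zero at the start; "moment": the same for the moment, N m; "grip_width": finger opening in m.
Only numpy, scipy, OpenCV 4.12 (cv2) and the standard library are available. Lean on these libraries where they do the work, as an engineer would, in place of code of your own. Each camera call takes 0.05 s, during which the arm holds its last target. There are 200 camera calls.

## Working session

There is one attempt and no reset: what is moved stays moved. The work goes in short steps, Python scripts to look and compute and a shell command to move; the robot and the scene stay as the last step left them, time stands still between calls to the robot, and variables do not carry over. Pictures are saved under pics/ and viewed, about 8 in all and at most 12, crops included, and the job is handed in when it is done.

```bash
ls; mkdir -p pics; python3 - <<'E'
from bench import r, viewer, nets
import cv2, numpy as np
o=r.get_obs(); print(o)
ims=[]
for n in("scene","top"):
    p,d=viewer.grab_frame(n); cv2.imwrite(f"pics/{n}0.png",p[:,:,::-1]); np.save(f"pics/{n}_d.npy",d)
    c=viewer.calibration(n); print(n,c)
    for k in("plate","stop","low_strip","part","stud","holder"):
        print(k,[(np.round(q["location"],3).tolist(),round(q["score"],2)) for q in nets.look_for(k,n)][:4])
E
```

```text
pics
{'clock': 0.0, 'joints': array([ 1.0098915 ,  0.47779051,  0.02233134,  1.55645614, -0.01150072,
        1.10929969, -0.08310562]), 'qvel': array([-0.00193723,  0.00016308,  0.00114749, -0.00068396,  0.00106696,
        0.00126902, -0.00153192]), 'tau': array([-2.50874400e-04, -5.96454406e+01,  1.60706129e+00, -2.81199682e+01,
        1.22648259e-02,  9.54081741e-03,  5.86936110e-06]), 'tcp_pos': array([ 0.29503623, -0.60644506,  0.23033001]), 'orientation': array([ 1.97016963,  0.45574539, -1.97125468]), 'contact_force': array([ 0.49074738, -0.7857108 , -0.74951025]), 'moment': array([-0.01899348, -0.00827383, -0.00234592]), 'grip_width': 0.08554117761124042}
scene {'mtx': array([[381.61895167,   0.        , 256.46058305],
       [  0.        , 381.61895167, 187.784148  ],
       [  0.        ,   0.        ,   1.        ]]), 'world_to_cam': array([[ 0.52831878,  0.8490305 ,  0.00514526, -0.25319062],
       [-0.67328517,  0.4152519 ,  0.61176216,  0.3658186 ],
       [ 0.51726815, -0.32666967,  0.79102502, -1.29811285],
       [ 0.        ,  0.        ,  0.        ,  1.        
[... 529 characters left out ...]
ld_to_cam': array([[ 0.01661719, -0.99981106,  0.01008579, -0.04732608],
       [ 0.99231931,  0.01772767,  0.12242598, -0.59613453],
       [-0.12258165,  0.00797394,  0.9924264 , -1.41399491],
       [ 0.        ,  0.        ,  0.        ,  1.        ]])}
plate [([0.577, 0.028, 0.03], 0.97)]
stop [([0.582, 0.167, 0.059], 0.94)]
low_strip [([0.662, -0.371, 0.022], 0.74), ([0.569, -0.084, 0.034], 0.72), ([0.459, 0.281, 0.0], 0.54)]
part [([0.352, -0.078, 0.02], 0.93), ([0.578, 0.037, 0.048], 0.58), ([0.487, -0.309, 0.096], 0.5), ([0.583, 0.024, 0.033], 0.24)]
stud [([0.487, -0.31, 0.1], 0.62), ([0.772, -0.107, 0.038], 0.58), ([0.461, -0.423, 0.09], 0.51)]
holder [([0.487, -0.3, 0.03], 0.69)]
```

View pics/top0.png

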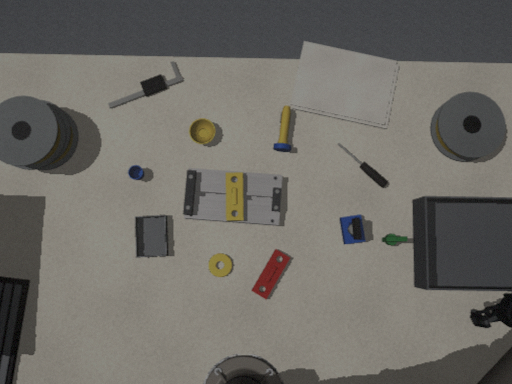

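View pics/scene0.png

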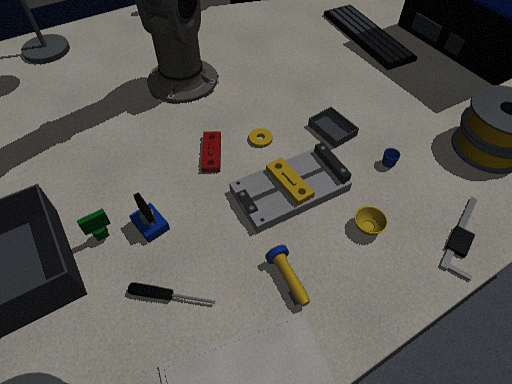

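The top view has the stop at px (190,193), which is the +y end, and the low strip at (277,198). The part is at (234,196). The blue holder with the black stud is at (352,228) on the right. The green stud at (395,240) and the red part are look-alikes.

```bash
cat > h.py <<'E'
import numpy as np, cv2
from bench import r, viewer, nets
from scipy.spatial.transform import Rotation as R
def cloud(n,d,c=None):
    c=c or viewer.calibration(n); K=c["mtx"]; W=np.linalg.inv(c["world_to_cam"])
    v,u=np.mgrid[:d.shape[0],:d.shape[1]]; x=(u-K[0,2])/K[0,0]; y=(v-K[1,2])/K[1,1]
    if n=="wrist":
        t=np.hypot(x,y); s=np.where(t>1e-6,np.tan(np.minimum(t,1.5))/np.maximum(t,1e-6),1); x,y=x*s,y*s
    P=np.stack([x*d,-y*d,-d],-1)@W[:3,:3].T+W[:3,3]; P[d<=0]=np.nan
    return P
def rect(Q):
    (c,s,a)=cv2.minAreaRect(Q[:,:2].astype(np.float32)*1000); b=cv2.boxPoints((c,s,a))
    e=[b[1]-b[0],b[2]-b[1]]; L=max(e,key=np.linalg.norm)
    return np.round(c,1),np.round(s,1),"long axis deg",round(float(np.degrees(np.arctan2(L[1],L[0]))),1)
def box(P,x,y,z):
    m=(P[...,0]>x[0])&(P[...,0]<x[1])&(P[...,1]>y[0])&(P[...,1]<y[1])&(P[...,2]>z[0])&(P[...,2]<z[1]); return P[m]
def tool():
    o=r.get_obs(); M=R.from_rotvec(o["orientation"]).as_matrix(); return o,M
E
python3 - <<'E'
from h import *
for n in("top","scene"):
    P=cloud(n,np.load(f"pics/{n}_d.npy"))
    for k,b in dict(plate=((.45,.72),(-.16,.22),(.027,.07)),stop=((.45,.72),(.13,.22),(.052,.068)),part=((.45,.72),(-.05,.12),(.047,.07)),wing=((.42,.56),(-.37,-.25),(.075,.12)),wingtop=((.42,.56),(-.37,-.25),(.093,.11)),holder=((.4,.58),(-.38,-.24),(.02,.12))).items():
        Q=box(P,*b); print(n,k,len(Q),rect(Q) if len(Q)>4 else "",Q[:,2].max().round(3) if len(Q) else "")
o,M=tool(); print(M.round(3)); c=viewer.calibration("wrist"); print(c["mtx"], np.linalg.inv(c["world_to_cam"]).round(3))
E
```

```text
top plate 4463 (array([615.6,  27.4]), array([297.9, 225.7]), 'long axis deg', 86.7) 0.068
top stop 385 (array([585.4, 165.3]), array([ 26.1, 129.5]), 'long axis deg', -3.5) 0.068
top part 750 (array([577.4,  34.4]), array([139.2,  49.9]), 'long axis deg', 1.5) 0.064
top wing 143 (array([ 487.3, -315.6]), array([59.4, 14.5]), 'long axis deg', 5.0) 0.107
top wingtop 116 (array([ 487.4, -316. ]), array([59.3, 14.2]), 'long axis deg', 4.3) 0.107
top holder 559 (array([ 487.5, -316.1]), array([79.6, 62.4]), 'long axis deg', 9.5) 0.107
scene plate 5221 (array([615.5,  29.5]), array([300. , 227.7]), 'long axis deg', 86.4) 0.063
scene stop 413 (array([586.3, 167.7]), array([ 27. , 130.8]), 'long axis deg', -3.5) 0.063
scene part 858 (array([576.6,  37.5]), array([141.6,  52.4]), 'long axis deg', 1.7) 0.062
scene wing 201 (array([ 487.3, -313. ]), array([61.1, 14.4]), 'long axis deg', 4.9) 0.105
scene wingtop 153 (array([ 486.9, -313. ]), array([60.4, 14.2]), 'long axis deg', 5.3) 0.105
scene holder 869 (array([ 487.9, -313.2]), array([83.3, 60.3]), 'long axis deg', 9.2) 0.105
[[ 0.     0.437 -0.899]
 [-0.    -0.899 -0.437]
 [-1.     0.     0.   ]]
[[297.31863964   0.         256.55864967]
 [  0.         297.31863964 196.01733368]
 [  0.           0.           1.        ]] [[ 0.439  0.86   0.259  0.361]
 [-0.899  0.42   0.127 -0.574]
 [ 0.001 -0.289  0.957  0.374]
 [ 0.     0.     0.     1.   ]]
```

```bash
python3 - <<'E'
from h import *
for n in("top","scene"):
    P=cloud(n,np.load(f"pics/{n}_d.npy")); Q=box(P,(.3,.65),(-.7,-.45),(.03,.3)); print(n,np.percentile(Q[:,2],[50,95,99,100]),rect(box(P,(.3,.65),(-.72,-.43),(.08,.14))))
E
```

```text
top [0.08766687 0.11370189 0.11815364 0.27945098] (array([ 451.2, -574.8]), array([289.2, 260.8]), 'long axis deg', 89.8)
scene [0.07601125 0.11180245 0.1132087  0.11609479] (array([ 458. , -522.9]), array([184.1, 280.8]), 'long axis deg', -9.9)
```

```bash
python3 -m pendant '[85,0,-25,-42,0.05, 85,0,-25,-43,0.05, 85,0,-25,-43,0.05, 85,0,-25,-43,0.05]'; python3 - <<'E'
from h import *
o,M=tool(); d=np.array([.4872,-.3145,.16])-o["tcp_pos"]; print(o["tcp_pos"],o["joints"].round(2),(M.T@d*1000).round(1)); print(np.degrees(np.arctan2(M[1,1],M[0,1])))
E
```

```text
clock: 1.2
tcp_pos: [0.418, -0.45, 0.2316]
orientation: [2.088, 0.263, -2.087]
contact_force: [0.4, -0.3, 0.1]
grip_width: 0.0849
[ 0.41804673 -0.45004535  0.2315707 ] [ 0.72  0.38  0.    1.71 -0.    1.06 -0.6 ] [  71.5 -114.2 -100.6]
-75.62346107171246
```

```bash
python3 -m pendant '[85,0,-38,-33,0, 85,0,-38,-33,0, 85,0,-38,-34,0, 85,35,0,0,0.08, 85,35,0,0,0.084, 85,0,0,0,0, 85,0,0,0,0]'; python3 - <<'E'
from h import *
o,M=tool(); c=viewer.calibration("wrist"); p,d=viewer.grab_frame("wrist"); cv2.imwrite("pics/w1.png",p[:,:,::-1])
P=cloud("wrist",d,c); print(o["tcp_pos"],np.degrees(np.arctan2(M[1,1],M[0,1])),o["joints"].round(2))
for z in((.075,.125),(.088,.125)):
    Q=box(P,(.44,.54),(-.36,-.27),z); print(len(Q),rect(Q) if len(Q)>4 else 0, np.nanpercentile(Q[:,2],[50,95]) if len(Q) else 0)
for n in ("top","scene"):
    p,d=viewer.grab_frame(n)
E
```

```text
clock: 2.08
tcp_pos: [0.4862, -0.3164, 0.1626]
orientation: [2.176, 0.097, -2.173]
contact_force: [-0.2, 0.1, 0.5]
grip_width: 0.0849
[ 0.48620906 -0.31643728  0.16257143] -84.8381370028968 [ 0.49  0.4  -0.03  1.85  0.01  0.89 -1.02]
1531 (array([ 486.1, -313.5]), array([59.5, 13.9]), 'long axis deg', 4.8) [0.10019093 0.10127223]
1477 (array([ 486.1, -313.5]), array([59.5, 13.9]), 'long axis deg', 4.8) [0.10021914 0.1012832 ]
```

View pics/w1.png

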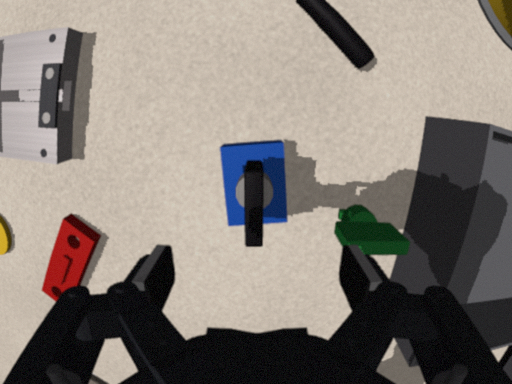

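The wrist view shows the black wing at px (254,203) in the blue holder, between the open fingers. The green look-alike at (370,233) is clear of them.

```bash
python3 -m pendant '[70,30,-3,0,0.006, 70,36,0,0,0, 70,36,0,0,0, 70,0,0,0,0, 0,0,0,0,0, 0,0,0,0,0, 0,0,0,0,0, 0,0,0,0,0, 0,0,0,0,0]' 40; python3 -m pendant '[0,0,0,0,0,0,-25,0,0,0,0,-25,0,0,0,0,-35,0,0,0,0,-35,0,0,0]';python3 - <<'E'
from h import *
o,M=tool(); d=np.array([.5737,-.0326,o["tcp_pos"][2]])-o["tcp_pos"]; print(o["tcp_pos"],(M.T@d*1000).round(1),np.degrees(np.arctan2(M[1,1],M[0,1])))
E
```

```text
clock: 3.35
tcp_pos: [0.486, -0.3133, 0.0605]
orientation: [2.18, 0.089, -2.177]
contact_force: [-1.1, 0.2, 6.5]
grip_width: 0.0137
clock: 3.98
tcp_pos: [0.4847, -0.3126, 0.1801]
orientation: [2.178, 0.091, -2.18]
contact_force: [-0.3, -1.1, -2.2]
grip_width: 0.0134
[ 0.48470997 -0.31260938  0.18006756] [ 1.000e-01 -2.717e+02 -1.119e+02] -85.25306133423342
```

```bash
python3 -m pendant '[0,0,-45,-18.5,0,0,0,-45,-18.5,0,0,0,-45,-18.5,0,0,0,-45,-18.5,0,0,0,-46,-19,0,0,0,-46,-19,0,0,0,0,0,-0.1784,0,0,0,0,-0.1784,0,0,0,0,-0.1784,0,0,0,0,-0.1784,0,0,0,0,-0.1784,0,0,0,0,-0.1784,0,0,0,0,-0.1784,0,0,0,0,-0.1784,0,0,0,0,0,0,0,0,0,0]'; python3 - <<'E'
from h import *
o,M=tool(); c=viewer.calibration("wrist"); p,d=viewer.grab_frame("wrist"); cv2.imwrite("pics/w2.png",p[:,:,::-1]); np.savez("pics/w2.npz",d=d,w=c["world_to_cam"],m=c["mtx"])
P=cloud("wrist",d,c); print(o["tcp_pos"],np.degrees(np.arctan2(M[1,1],M[0,1])),o["joints"].round(2))
for k,b in dict(stop=((.45,.72),(.13,.22),(.052,.066)),part=((.45,.72),(-.03,.12),(.047,.07)),strip=((.48,.65),(-.12,-.06),(.0345,.042)),slot=((.52,.62),(-.06,-.02),(.0,.024)),slotall=((.55,.6),(-.1,.0),(.0,.024)),wing=((.5,.65),(-.08,.02),(.17,.26)),
  stud=((.5,.65),(-.08,.02),(.12,.165))).items():
    Q=box(P,*b); print(k,len(Q),rect(Q) if len(Q)>4 else "")
E
```

```text
clock: 5.98
tcp_pos: [0.5742, -0.0327, 0.1792]
orientation: [1.256, 1.178, -1.257]
contact_force: [-0.6, 0.2, -1.4]
grip_width: 0.0131
[ 0.57416241 -0.03271363  0.17917748] -3.688565649367839 [ 0.28  0.4  -0.42  1.83  0.2   0.95 -0.29]
stop 0 
part 7679 (array([575. ,  37.2]), array([140.9,  50.6]), 'long axis deg', 2.1)
strip 213 (array([573.8, -84.8]), array([ 28.4, 128.1]), 'long axis deg', -0.0)
slot 365 (array([572.3, -34.6]), array([29.3, 14.1]), 'long axis deg', 86.6)
slotall 625 (array([572.9, -24.5]), array([49.6, 14.1]), 'long axis deg', 86.6)
wing 23598 (array([572.8, -27.3]), array([ 53.9, 113.3]), 'long axis deg', -19.0)
stud 185 (array([574.1, -22.6]), array([10.5, 33.4]), 'long axis deg', -2.6)
```

View pics/w2.png

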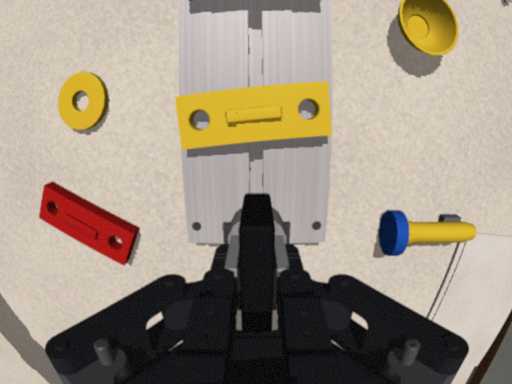

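The slot shows clearly at px (256,170), with the part across it at (254,115). The wrist cloud puts the slot axis at x=572.4 mm beside the stud, so I'll shift the tool about -1.7 mm.

```bash
python3 -m pendant '[0,30,-1.7,0,-0.005,0,30,0,0,0,0,24,0,0,0,0,0,0,0,0,0,5,0,0,0,0,5,0,0,0,0,0,0,0,0]'; python3 - <<'E'
from h import *
o,M=tool(); c=viewer.calibration("wrist"); p,d=viewer.grab_frame("wrist"); cv2.imwrite("pics/w3.png",p[:,:,::-1])
P=cloud("wrist",d,c)
for k,b in dict(part=((.45,.72),(-.03,.12),(.047,.07)),slotall=((.55,.6),(-.1,.02),(.0,.024))).items():
    Q=box(P,*b); print(k,len(Q),rect(Q) if len(Q)>4 else "")
E
```

```text
clock: 6.9
tcp_pos: [0.5728, -0.0325, 0.0855]
orientation: [1.25, 1.182, -1.25]
contact_force: [-0.6, 0.0, -2.1]
grip_width: 0.0138
part 17522 (array([575.7,  16.8]), array([141.1,  91.4]), 'long axis deg', 2.1)
slotall 702 (array([574.4,  -8.4]), array([27.5, 14.6]), 'long axis deg', 86.5)
```

```bash
python3 -m pendant '[0,5,0,0,0,0,5,0,0,0,0,4,0,0,0,0,4,0,0,0,0,0,0,0,0]'
```

```text
clock: 7.58
tcp_pos: [0.5724, -0.0325, 0.0669]
orientation: [1.25, 1.183, -1.251]
contact_force: [0.7, 0.3, -2.5]
grip_width: 0.0134
```

```bash
python3 -m pendant '[0,1.5,0,0,0,0,1,0,0,0,0,0,0,0,0]'; python3 - <<'E'
from h import *
o,M=tool(); print(M.round(3)); c=viewer.calibration("scene"); p,d=viewer.grab_frame("scene")
cv2.imwrite("pics/s2.png",cv2.resize(p[110:260,200:400],None,fx=4,fy=4)[:,:,::-1])
E
```

```text
clock: 7.95
tcp_pos: [0.5727, -0.0325, 0.0648]
orientation: [1.25, 1.182, -1.25]
contact_force: [-0.2, 1.1, -1.2]
grip_width: 0.0134
[[ 0.     0.998 -0.056]
 [-0.    -0.056 -0.998]
 [-1.     0.     0.   ]]
```

View pics/s2.png

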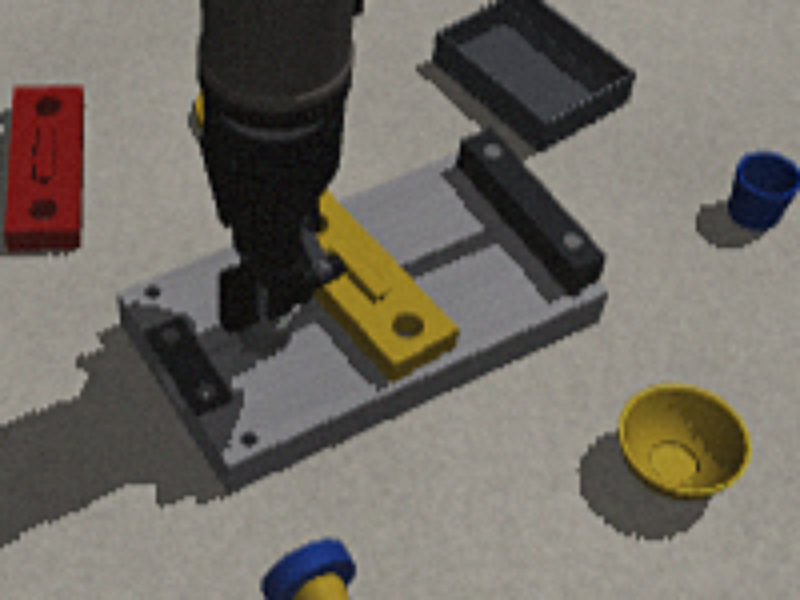

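The stud is down in the slot with almost no force and the part is ahead of it. Now I'll slide toward the stop.

```bash
python3 -m pendant '[0,0,0,-8,0,0,0,0,-8,0,0,0,0,-8,0,0,0,0,-6,0,0,0,0,-6,0,0,0,0,-8,0,0,0,0,-8,0,0,0,0,-8,0,0,0,0.2,-8,0,0,0,0,-8,0,0,0,0.2,-8,0,0,0,0,-8,0,0,0,0,-5,0,0,0,0,0,0]'; python3 - <<'E'
from h import *
P=cloud("wrist",viewer.grab_frame("wrist")[1]); 
for n in("top","scene"):
  P=cloud(n,viewer.grab_frame(n)[1]); print(n,rect(box(P,(.48,.7),(.07,.149),(.047,.056))))
E
```

```text
clock: 9.75
tcp_pos: [0.5785, 0.0653, 0.0648]
orientation: [1.25, 1.183, -1.249]
contact_force: [0.1, 0.4, -1.2]
grip_width: 0.0133
top (array([537.5, 116.5]), array([50.4, 23.6]), 'long axis deg', 2.1)
scene (array([580.8, 101.7]), array([142.4,  64.2]), 'long axis deg', 3.6)
```

```bash
python3 -m pendant '[0,0,0,-3,0,0,0,0,-3,0,0,0,0.1,-3,0,0,0,0,-2,0,0,0,0,0,0]'; python3 -m pendant '[0,0,0,-2,0,0,0,0,-2,0,0,0,0,0,0]';python3 -m pendant '[0,0,0,-1.5,0,0,0,0,-1.5,0,0,0,0,0,0]'
```

```text
clock: 10.52
tcp_pos: [0.5793, 0.0758, 0.0648]
orientation: [1.25, 1.183, -1.25]
contact_force: [0.4, -0.1, -2.5]
grip_width: 0.0136
clock: 10.9
tcp_pos: [0.5795, 0.0797, 0.0649]
orientation: [1.25, 1.182, -1.25]
contact_force: [-0.3, -0.2, -1.7]
grip_width: 0.0136
clock: 11.28
tcp_pos: [0.5795, 0.0824, 0.0648]
orientation: [1.25, 1.182, -1.25]
contact_force: [0.1, -1.0, -1.3]
grip_width: 0.0132
```

```bash
python3 -m pendant '[0,0,0,-1,0,0,0,0,-1,0,0,0,0,0,0]'; python3 - <<'E'
from h import *
c=viewer.calibration("wrist");p,d=viewer.grab_frame("wrist");P=cloud("wrist",d,c);cv2.imwrite("pics/w4.png",p[:,:,::-1])
print(rect(box(P,(.48,.7),(.07,.152),(.047,.056))),rect(box(P,(.48,.7),(.145,.2),(.0555,.066))))
p,d=viewer.grab_frame("scene")
cv2.imwrite("pics/s3.png",cv2.resize(p[110:260,220:400],None,fx=4,fy=4)[:,:,::-1])
E
```

```text
clock: 11.65
tcp_pos: [0.5795, 0.0846, 0.0647]
orientation: [1.25, 1.183, -1.25]
contact_force: [-0.7, -0.7, -2.4]
grip_width: 0.0135
(array([580.9, 117.9]), array([140.9,  68.1]), 'long axis deg', 0.0) (array([584.2, 168.6]), array([ 25.4, 130.2]), 'long axis deg', -3.1)
```

View pics/w4.png

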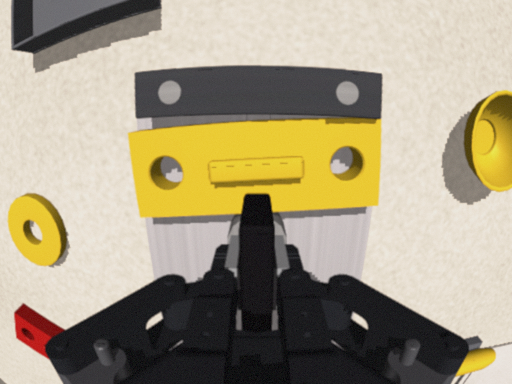

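The right corner of the part (px 380,120) has reached the stop, and a wedge gap is left at the left end (135,125). I'll press on in small steps, watching the force.

```bash
python3 -m pendant '[0,0,0,-1,0,0,0,0,0,0]';python3 -m pendant '[0,0,0,-1,0,0,0,0,0,0]'; python3 -m pendant '[0,0,0,-1,0,0,0,0,0,0]'
```

```text
clock: 12.0
tcp_pos: [0.5797, 0.0856, 0.0648]
orientation: [1.25, 1.183, -1.25]
contact_force: [-0.7, -0.8, -2.2]
grip_width: 0.0134
clock: 12.25
tcp_pos: [0.5798, 0.0864, 0.0648]
orientation: [1.25, 1.182, -1.25]
contact_force: [-0.1, -1.5, -1.5]
grip_width: 0.0135
clock: 12.5
tcp_pos: [0.5799, 0.0875, 0.0648]
orientation: [1.25, 1.182, -1.25]
contact_force: [-0.3, -1.2, -1.9]
grip_width: 0.0135
```

```bash
python3 -m pendant '[0,0,0,-1,0,0,0,0,0,0]';python3 -m pendant '[0,0,0,-1,0,0,0,0,0,0]'; python3 - <<'E'
from h import *
c=viewer.calibration("wrist");p,d=viewer.grab_frame("wrist");P=cloud("wrist",d,c);cv2.imwrite("pics/w5.png",p[:,:,::-1])
# part only: yellow
hsv=cv2.cvtColor(p,cv2.COLOR_RGB2HSV); m=(hsv[...,0]>15)&(hsv[...,0]<35)&(hsv[...,1]>120); P[~m]=np.nan
print(rect(box(P,(.48,.7),(.07,.165),(.047,.056))))
E
```

```text
clock: 12.75
tcp_pos: [0.5799, 0.0883, 0.0648]
orientation: [1.25, 1.182, -1.25]
contact_force: [-1.2, -1.9, -2.2]
grip_width: 0.0134
clock: 13.0
tcp_pos: [0.5799, 0.0884, 0.0648]
orientation: [1.25, 1.181, -1.251]
contact_force: [-1.6, -5.5, 0.0]
grip_width: 0.0131
(array([581.8, 130.8]), array([ 50.5, 140.9]), 'long axis deg', -3.4)
```

```bash
python3 -m pendant '[0,0,0,-0.5,0,0,0,0,0,0,0,0,0,0,0,0,0,0,0,0]'; python3 - <<'E'
from h import *
p,d=viewer.grab_frame("top");P=cloud("top",d)
c=viewer.calibration("wrist");p,d=viewer.grab_frame("wrist");P=cloud("wrist",d,c)
hsv=cv2.cvtColor(p,cv2.COLOR_RGB2HSV); m=(hsv[...,0]>15)&(hsv[...,0]<35)&(hsv[...,1]>120)
print(rect(box(P,(.48,.7),(.145,.2),(.0585,.066))))
P[~m]=np.nan
print(rect(box(P,(.48,.7),(.07,.165),(.047,.056))))
E
```

```text
clock: 13.55
tcp_pos: [0.5799, 0.0885, 0.0648]
orientation: [1.249, 1.181, -1.252]
contact_force: [-1.8, -5.8, 1.5]
grip_width: 0.0135
(array([584.3, 168.4]), array([ 24.6, 129.1]), 'long axis deg', -3.1)
(array([582. , 130.9]), array([ 50.5, 140.5]), 'long axis deg', -3.3)
```

The part is seated: its centre is 37.6 mm from the stop's origin, and it is square within 0.2°. Now the quarter turn.

```bash
python3 -m pendant '[0,0,0,0,0.15,0,0,0,0,0.15,0,0,0,0,0.15,0,0,0,0,0]'
```

```text
clock: 14.15
tcp_pos: [0.579, 0.0886, 0.0646]
orientation: [1.57, 0.924, -1.575]
contact_force: [-2.8, -4.9, 1.8]
grip_width: 0.0132
```

```bash
python3 -m pendant '[0,0,0,0,0.16,0,0,0,0,0.16,0,0,0,0,0.16,0,0,0,0,0.16,0,0,0,0,0.16,0,0,0,0,0.16,0,0,0,0,0.16,0,0,0,0,0,0,0,0,0,0]'; python3 - <<'E'
from h import *
o,M=tool(); print(M.round(3),np.degrees(np.arctan2(M[1,1],M[0,1])),o["moment"])
c=viewer.calibration("wrist");p,d=viewer.grab_frame("wrist");cv2.imwrite("pics/w6.png",p[:,:,::-1])
E
```

```text
clock: 15.28
tcp_pos: [0.579, 0.089, 0.0646]
orientation: [-2.192, 0.062, 2.196]
contact_force: [-4.1, -5.1, 3.3]
grip_width: 0.0139
[[-0.002 -0.055 -0.998]
 [-0.001 -0.998  0.055]
 [-1.     0.001  0.002]] -93.15842137143795 [-1.24623194  0.89619495  0.0254048 ]
```

View pics/w6.png

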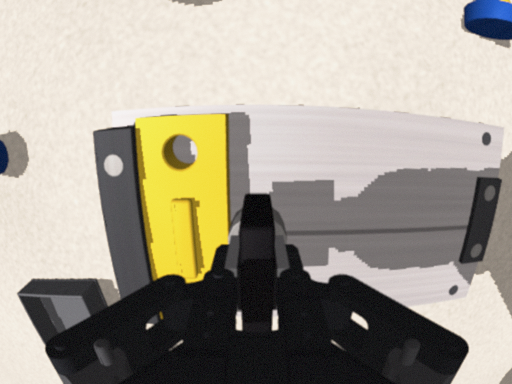

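The wing now lies across the slot, and the part still sits against the stop at px (180,200). Releasing with a small opening and going straight up.

```bash
python3 -m pendant '[20,0,0,0,0,26,0,0,0,0,30,0,0,0,0,30,0,0,0,0,30,-10,0,0,0,30,-20,0,0,0,30,-35,0,0,0,30,-45,0,0,0,30,-45,0,0,0,30,0,0,0,0,30,0,0,0,0]'; python3 - <<'E'
from h import *
c=viewer.calibration("wrist");p,d=viewer.grab_frame("wrist");P=cloud("wrist",d,c);cv2.imwrite("pics/w7.png",p[:,:,::-1])
hsv=cv2.cvtColor(p,cv2.COLOR_RGB2HSV); m=(hsv[...,0]>15)&(hsv[...,0]<35)&(hsv[...,1]>120)
print("stop",rect(box(P,(.48,.7),(.145,.2),(.0565,.066))))
Q=box(P,(.5,.66),(.05,.13),(.085,.12));print("wing",rect(Q),np.median(Q[:,2]))
P[~m]=np.nan
print("part",rect(box(P,(.48,.7),(.07,.165),(.047,.056))))
for n in("scene","top"):
    p,d=viewer.grab_frame(n);P=cloud(n,d);Q=box(P,(.5,.66),(.06,.12),(.09,.12));print(n,rect(Q),np.median(Q[:,2]))
E
```

```text
clock: 16.7
tcp_pos: [0.5797, 0.0897, 0.22]
orientation: [-2.194, 0.06, 2.193]
contact_force: [-0.3, -0.5, 0.3]
grip_width: 0.03
stop (array([584.4, 168.2]), array([ 25.8, 130.4]), 'long axis deg', -3.4)
wing (array([579.1,  89.2]), array([13.7, 59.1]), 'long axis deg', -3.0) 0.10429834857939613
part (array([582.3, 131.1]), array([ 50.4, 139.2]), 'long axis deg', -3.1)
scene (array([580.4,  88.6]), array([15.4, 61.8]), 'long axis deg', -3.6) 0.10391694257197087
top (array([0., 0.]), array([0., 0.]), 'long axis deg', 0.0) nan
  return _methods._mean(a, axis=axis, dtype=dtype,
  ret = ret.dtype.type(ret / rcount)
```

View pics/w7.png

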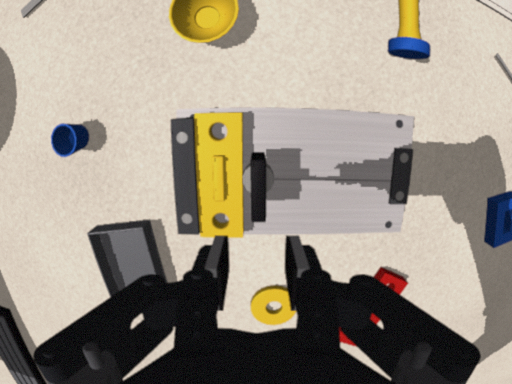

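The part is flat on the stop at px (219,175). The stud at (259,187) touches its other flank, upright with its wing across the slot, and its top is at 104 mm as it should be.

```bash
python3 -c "
from bench import r; print(r.hand_in())"
```

```text
the job is handed in; nothing more can be done
None
```

The stop stands at the plate's +y end. I took the black stud from the holder, lowered it into the slot on the other side of the part and slid it along until the part sat flat against the stop. I then turned the stud a quarter turn, let go and handed the job in after about 17 s of the 51 s allowed.

**Last checks (wrist camera, after release):**
- **Part:** its centre is about 37 mm from the stop's origin (home 37.5, limit 40.5), and it is square to the stop within about 0.3°.
- **Stud:** its axis is about 79 mm from the stop's origin (limit 83.5), and its head is across the slot within about 0.5°. Its top is at 104 mm, which means the collar is down on the plate.
- **Force:** readings at the wrist while pushing stayed at about 6 N.

**Checks that failed or disagreed:**
- The last top-camera check returned no points on the stud. The scene camera agreed with the wrist camera to within about 1.5 mm.
- I judged the bystanders only by eye. Those visible in the last picture looked undisturbed, and I took no measurements of them.

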